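Set up the taper check at the trap bench

TASK

Set up the taper check: put each of the three tapered bronze sleeves with collars into the iron gauge cup of its own size (large, medium, small) so that it stands upright on the cup's floor with its collar just above the rim, and then, last of all, stand the steel taper plug upright in the bore of the large sleeve, nested loosely. Lower everything gently, with no dropping, and never push a taper home, or it will jam; leave the two straight bushes where they stand.

Things in the scene. Friction and masses are not known exactly. Their poses are not given: they have to be found in the camera images.
- sleeve_large: Bronze sleeve standing wide end up, 44 mm tall: a plain collar 62 mm across, 14 mm tall (z 30 to 44 mm), over a body tapering from 48 mm just under the collar to 34 mm at the foot. Bore: 44 mm in the collar, then 38 narrowing to 24 mm, closed by a 3 mm floor. Origin at the centre of the foot, z up along the sleeve. Grip it across the collar. About 280 g.
- sleeve_medium: Bronze sleeve standing wide end up, 44 mm tall: a plain collar 49 mm across, 14 mm tall (z 30 to 44 mm), over a body tapering from 36 mm just under the collar to 25 mm at the foot. Bore: 32 mm in the collar, then 28 narrowing to 17 mm, closed by a 3 mm floor. Origin at the centre of the foot, z up along the sleeve. Grip it across the collar. About 180 g.
- sleeve_small: Bronze sleeve standing wide end up, 44 mm tall: a plain collar 37 mm across, 14 mm tall (z 30 to 44 mm), over a body tapering from 25 mm just under the collar to 18 mm at the foot. Bore: 21 mm in the collar, then 18 narrowing to 11 mm, closed by a 3 mm floor. Origin at the centre of the foot, z up along the sleeve. Grip it across the collar. About 100 g.
- taper_plug: Solid steel taper plug standing on its small end, 70 mm tall: foot 26 mm across, widening to 38 mm at 26 mm height, straight to 34 mm, a neck, then a round grip 22 mm across from 38 to 70 mm. Origin at the centre of the foot, z up. Resting in the large sleeve by its own weight, its foot is 4 to 5 mm above the sleeve's foot. About 220 g.
- cup_large: Fixed dark iron gauge cup, open on top, 36 mm tall: rim 59 mm across outside, tapered cavity 53 mm at the mouth, 39 mm at its floor, which is 8 mm up; round foot 67 mm across, 5 mm thick. Origin at the centre of its underside, z up. Takes the large sleeve with 1 to 2 mm play all round: seated, the sleeve stands on the cup's floor and its collar is just (2 mm) above the rim.
- cup_medium: Fixed dark iron gauge cup, open on top, 36 mm tall: rim 47 mm across outside, tapered cavity 41 mm at the mouth, 29 mm at its floor, which is 8 mm up; round foot 55 mm across, 5 mm thick. Origin at the centre of its underside, z up. Takes the medium sleeve with 1 to 2 mm play all round: seated, the sleeve stands on the cup's floor and its collar is just (2 mm) above the rim.
- cup_small: Fixed dark iron gauge cup, open on top, 36 mm tall: rim 36 mm across outside, tapered cavity 30 mm at the mouth, 21 mm at its floor, which is 8 mm up; round foot 44 mm across, 5 mm thick. Origin at the centre of its underside, z up. Takes the small sleeve with 1 to 2 mm play all round: seated, the sleeve stands on the cup's floor and its collar is just (2 mm) above the rim.
- bush_wide: Straight bronze bush, an ordinary tube standing on end with no collar and no taper: 46 mm across, bore 34 mm, 40 mm tall. Origin at the centre of its underside, z up. Not part of the job.
- bush_slim: Straight bronze bush, an ordinary tube standing on end with no collar and no taper: 33 mm across, bore 22 mm, 40 mm tall. Origin at the centre of its underside, z up. Not part of the job.
Mind the look-alikes: they are no part of the job. Leave any blue look-alike of the cup_large alone. Leave any white look-alike of the sleeve_small alone.

How it is judged (in metres and radians):
On the way, in this order (a step that is already met when the one before it is completed fails the run):
1. all three sleeves sit in the cups of their own size (horizontal distance between sleeve_large and cup_large below 0.008 m and z of sleeve_large in the frame of cup_large between 0.004 and 0.013 m and angle between each of sleeve_large, sleeve_medium, sleeve_small's own z axis and vertical below 0.15 rad and horizontal distance between sleeve_medium and cup_medium below 0.008 m and z of sleeve_medium in the frame of cup_medium between 0.004 and 0.013 m and horizontal distance between sleeve_small and cup_small below 0.008 m and z of sleeve_small in the frame of cup_small between 0.004 and 0.013 m), for 0.2 s.
2. the taper plug stands in the large sleeve (horizontal distance between taper_plug and sleeve_large below 0.008 m and z of taper_plug in the frame of sleeve_large between 0 and 0.012 m and angle between taper_plug's own z axis and vertical below 0.15 rad), for 0.2 s.
At the end, for the whole second after the job is handed in: Each sleeve upright (0.15 rad), within 8 mm of the axis of its own size of cup, foot 4 to 13 mm above the cup's origin; then the plug upright (0.15 rad), within 8 mm of the large sleeve's axis, foot 0 to 12 mm above the sleeve's foot; all four released and at rest (all of step 1 and all of step 2 and linear speed of each of sleeve_large, sleeve_medium, sleeve_small, taper_plug below 0.02 m/s); the robot touches nothing.
It fails at once if the plug is pressed or dropped into the large sleeve (over 40 N between them) (contact force between taper_plug and sleeve_large above 40 N).
It fails at once if the large sleeve is pressed or dropped into its cup (over 40 N) (contact force between sleeve_large and cup_large above 40 N).
It fails at once if the medium sleeve is pressed or dropped into its cup (over 40 N) (contact force between sleeve_medium and cup_medium above 40 N).
It fails at once if the small sleeve is pressed or dropped into its cup (over 40 N) (contact force between sleeve_small and cup_small above 40 N).
It fails at once if a straight bush is moved more than 30 mm or tipped (distance of any of bush_wide, bush_slim from where it was at the start of the episode above 0.03 m or angle between any of bush_wide, bush_slim's own z axis and vertical above 0.4 rad).
It also fails if it takes over 122 s, if anything falls off the work surface, if the arm or the gripper's body presses on something with over 40 N, if the wrist force passes 120 N, or if a joint passes its speed limit or range.

ROBOT

A 6-joint arm with a two-finger parallel gripper is mounted at the origin on the work surface. World frame = base frame: x ahead of the robot, y to its left, z up, the work surface at z = 0. Lengths are in mm, angles in rad, forces in N, time in s.
With the tool pointing down it reaches from about 300 to 775 mm from the base axis. Payload 14.6 kg.
Tool frame: the origin (TCP) lies midway between the tips of the shut fingers; the grasp point (between the pads) lies 19 mm behind it (manip.tcp_to_grasp is the distance from the TCP to the grasp point, in mm); z points along the fingers, x is the direction in which the jaws open and shut, and the axes are right-handed (so a half turn about z gives the same grasp; the last joint's range is limited). The gripper opens to 94 mm and grips with 3 to 60 N. Pads are 16 mm wide; open, the fingers measure 119 mm over their backs; the gripper's body (75 mm by 177 mm) begins 78 mm behind the grasp point.
Start: joints at [1.037, 0.3, 1.521, -0, 1.321, -0.067], TCP at [247.513, 491.148, 205.446] pointing down, gripper open.
Joint ranges: [-3.03, 3.03], [-0.79, 2.21], [0.23, 2.52], [-1.04, 4.18], [0, 3.07], [-2.55, 2.55]. Speed limits (rad/s): [2.22, 2.22, 2.57, 3.14, 3.14, 3.14].

INTERFACE

Orientations are given as [roll, pitch, yaw] about the fixed x, y, z axes, in that order (R = Rz(yaw) Ry(pitch) Rx(roll)).
In Python, from cell import manip gives the robot as it stands.
- The arm moves only by the tool arm_command, never from a script. Its argument "steps" is a list of rows, each a list of 3 entries, a list of its own where there are three numbers: the opening, from 0 (shut) to 1 (fully open), then the shift along the tool's x, y, z in cm, then the turn about the tool's z in rad. A call has 1 to 5 rows; each row shifts and turns the commanded pose from where the row before left it, along the tool's axes as they then stand; what a row does not reach is not made up. A row lasts 1/12 s, in which the tool goes at most 41.7 mm and 7.16 degrees, less where a joint would pass 70% of its speed; a pose out of reach is approached as far as the arm can. A call with a gripper value outside its range is refused whole. The fingers move at their own pace and stop on an object; "force" is the grip in N (left out, the last holds). Time passes only in rows, so rows that do not move let the fingers close. It gives the time, the measured TCP pose, the force and the opening at its end, in the units of the state.
- manip.read_state(): the state, without advancing time (a new reading comes with each control period).
- manip.camera(name): name is "side" or "top" or "wrist"; returns (picture, depth): 420x560x3 uint8, red, green, blue; 420x560 float32, mm along the optical axis (not along the pixel's ray), 0 where there is no reading.
- manip.calibration(name): a dict with "fx", "fy", "cx", "cy" (pixels), "R" (3x3) and "t" (3): a world point X has camera coordinates R X + t; the wrist camera has in their place "tool_from_camera" (4x4, takes a point from camera to tool coordinates, whose origin is the TCP and whose axes are the tool frame's). Camera axes: x right, y down, z forward; pixel columns grow to the right and rows downward; lengths in mm; the calibration is good to about 2 mm. A picture is of the moment at which its call begins: read the wrist's pose just before it. calibration takes no time and is no camera call.
- manip.sign_off(): hands the job in, once; it reports no verdict.
The state is a dict: "clock": time; "joints": joint angles; "qd": joint speeds; "effort": joint torques, N m; "eef_pos": TCP position; "eef_rot": TCP orientation; "wrist_force": force on the tool from outside, world axes, zero at the start; "moment": the same for the moment, N m; "finger_gap": finger opening in mm.
Only numpy, scipy, OpenCV 4.12 (cv2) and the standard library are available. Lean on these libraries where they do the work, as an engineer would, in place of code of your own. Each camera call takes 0.05 s, during which the arm holds its last target.

## Working session

There is one attempt and no reset: what is moved stays moved. The work goes in short steps, Python scripts to look and compute and a tool call to move; the robot and the scene stay as the last step left them, time stands still between calls to the robot, and variables do not carry over. Pictures are saved under pics/ and viewed, and the job is handed in when it is done.

Besides the shell and the picture viewer there is one more tool, called by a JSON object that holds its "name" and its "arguments". arm_command: Moves the arm, as the interface text tells. Its arguments: {"type":"object","properties":{"steps":{"type":"array","items":{"type":"array"}},"force":{"type":"number"}},"required":["steps"]}

```bash
ls; mkdir -p pics
cat > h.py <<'E'
import numpy as np, cv2
from cell import manip
def snap(n,tag):
    p,d=manip.camera(n); cv2.imwrite(f'pics/{tag}.png',p[:,:,::-1]); np.save(f'pics/{tag}_d.npy',d); return p,d
def world(n,u,v,z):
    c=manip.calibration(n);R=np.array(c['R']);t=np.array(c['t'])
    ray=R.T@np.array([(u-c['cx'])/c['fx'],(v-c['cy'])/c['fy'],1]);o=-R.T@t
    return o+ray*(z-o[2])/ray[2]
def pix(n,X):
    c=manip.calibration(n);q=np.array(c['R'])@np.array(X,float)+np.array(c['t'])
    return c['fx']*q[0]/q[2]+c['cx'],c['fy']*q[1]/q[2]+c['cy']
E
python3 - <<'E'
from h import *
print(manip.read_state())
snap('top','top0');snap('side','side0')
for n in('top','side'):print(manip.calibration(n))
E
```

```text
pics
{'clock': 0.0, 'joints': array([ 1.03740914e+00,  3.00458411e-01,  1.52159330e+00, -2.89013906e-06,
        1.32067723e+00, -6.66436092e-02]), 'qd': array([-1.01294939e-05, -2.04058880e-03,  1.88127385e-03,  6.17048714e-04,
       -2.22825371e-03,  5.97405745e-04]), 'effort': array([-7.84472359e-04, -5.31798577e+01, -3.52748358e+01,  7.08164927e-02,
        2.42700346e-02, -8.12656140e-05]), 'eef_pos': array([247.3805156 , 490.93252342, 204.88811661]), 'eef_rot': array([-3.14151978e+00,  1.13394968e-03,  1.10405351e+00]), 'wrist_force': array([-0.57978319,  0.01521565,  0.15258794]), 'moment': array([-0.01990525,  0.03875912, -0.01100419]), 'finger_gap': 94.12387319498782}
{'fx': 473.44113105486963, 'fy': 473.44113105486963, 'cx': 281.9379239416161, 'cy': 207.39242749732395, 'R': array([[-0.00317585, -0.99995759,  0.00864479],
       [-0.99597273,  0.00238837, -0.08962486],
       [ 0.08960042, -0.00889461, -0.99593808]]), 't': array([  -7.57457571,  476.33299727, 1148.40715204])}
{'fx': 460.38875506722724, 'fy': 460.38875506722724, 'cx': 277.7119940177644, 'cy': 203.70755897635195, 'R': array([[ 0.99423931, -0.10716581, -0.00192091],
       [-0.06294567, -0.56929021, -0.81972343],
       [ 0.08675277,  0.81512217, -0.57275632]]), 't': array([-464.12634443,   81.06052207, 1199.10543293])}
```

View pics/top0.png

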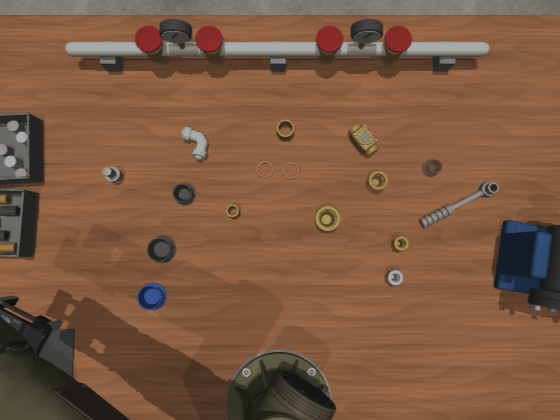

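View pics/side0.png

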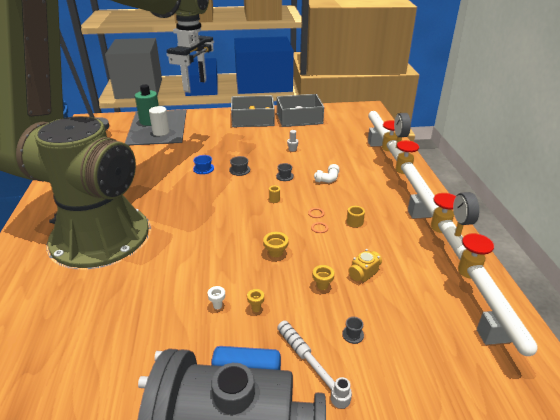

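Candidates (top view):
- **Sleeves:** large (327,219), medium (377,181), small (400,243). The white look-alike is at (395,278).
- **Cups:** large (161,250), medium (184,194), small (432,167). The blue look-alike is at (152,296).
- **Plug:** (112,174).
- **Bushes:** (285,130) and (233,211).

Next I'll check these in close crops.

Run:
```python
import cv2,numpy as np
p=cv2.imread('pics/top0.png')
c=[(327,219),(377,181),(400,243),(161,250),(184,194),(432,167),(112,174),(395,278)]
rows=[]
ims=[]
for (u,v) in c:
    a=cv2.resize(p[v-20:v+20,u-20:u+20],(200,200),interpolation=cv2.INTER_CUBIC)
    for k in range(0,40,10): cv2.line(a,(k*5,0),(k*5,6),(255,255,255),1);cv2.line(a,(0,k*5),(6,k*5),(255,255,255),1)
    ims.append(a)
cv2.imwrite('pics/crop0.png',np.vstack([np.hstack(ims[:4]),np.hstack(ims[4:])]))
```

```text
(no output)
```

View pics/crop0.png

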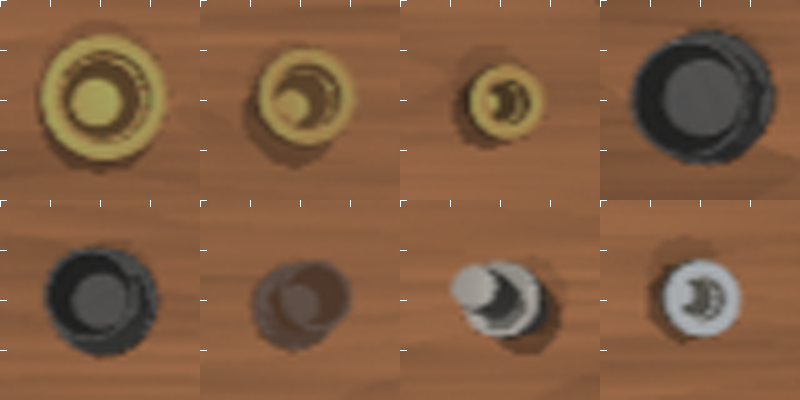

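Run:
```python
from h import *
for k,u,v,z in [('sL',327.2,218.2,44),('sM',377.8,180,44),('sS',400.8,243,44),('cL',159.6,249,36),('cLf',161.2,249.2,8),('cM',183,193.2,36),('cS',433.8,167,36),('plug',106.4,170.8,70),('bW',285,130,40),('bS',233,211,40),('white',395,278,44),('blue',152,296,36)]:
    w=world('top',u,v,z);print(k,w.round(1),np.hypot(w[0],w[1]).round(), np.round(pix('side',w)))
d=np.load('pics/top0_d.npy');c=manip.calibration('top')
p=cv2.imread('pics/side0.png')
a=lambda u,v:cv2.resize(p[v-25:v+25,u-25:u+25],(250,250),interpolation=cv2.INTER_CUBIC)
cv2.imwrite('pics/crop1.png',np.hstack([a(354,328),a(239,165),a(284,171)]))
print(manip.calibration('wrist'))
```

```text
sL [ 447.8 -118.2   44. ] 463.0 [275. 238.]
sM [ 540.8 -242.8   44. ] 593.0 [323. 271.]
sS [ 387.4 -295.1   44. ] 487.0 [255. 294.]
cL [374.8 287.1  36. ] 472.0 [239. 161.]
cLf [374.4 290.1   8. ] 474.0 [239. 168.]
cM [510.4 232.7  36. ] 561.0 [284. 167.]
cS [ 574.1 -383.6   36. ] 690.0 [352. 321.]
plug [560.3 408.5  70. ] 693.0 [292. 131.]
bW [666.4 -16.9  40. ] 667.0 [353. 210.]
bS [466.1 110.1  40. ] 479.0 [273. 188.]
white [ 303.8 -279.    44. ] 412.0 [215. 291.]
blue [262.8 303.   36. ] 401.0 [203. 160.]
{'fx': 340.61912177792067, 'fy': 340.61912177792067, 'cx': 278.53770171214256, 'cy': 209.76828419252902, 'tool_from_camera': array([[ 9.99999880e-01, -9.55198434e-06,  4.90157224e-04,
         4.25777519e-01],
       [-1.02343456e-04,  9.73714366e-01,  2.27772523e-01,
        -6.62947515e+01],
       [-4.79448811e-04, -2.27772546e-01,  9.73714248e-01,
        -1.79310747e+02],
       [ 0.00000000e+00,  0.00000000e+00,  0.00000000e+00,
         1.00000000e+00]])}
```

View pics/crop1.png

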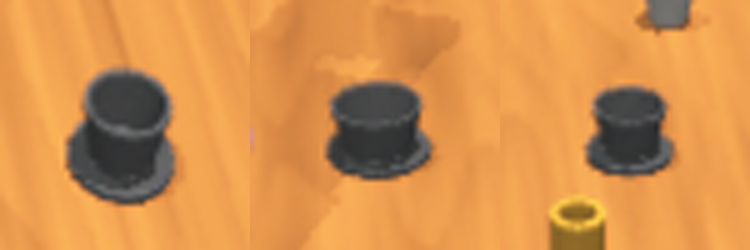

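The side crop shows three dark iron cups, so the brownish one in the top view at (432,167) really is cup_small. The top measurements project onto the matching objects in the side view. I'll turn the tool to yaw 0, so tool x is world x and tool y is minus world y.

{"name": "arm_command", "arguments": {"steps": [[1,[0,0,0],0.12],[1,[0,0,0],0.12],[1,[0,0,0],0.12],[1,[0,0,0],0.12],[1,[0,0,0],0.12]], "force": 25}}

```text
clock: 0.52
eef_pos: [247.4, 491.0, 205.1]
eef_rot: [3.141, 0.001, 0.498]
wrist_force: [0.0, 0.1, -1.1]
finger_gap: 94.1
```

{"name": "arm_command", "arguments": {"steps": [[1,[0,0,0],0.12],[1,[0,0,0],0.12],[1,[0,0,0],0.12],[1,[0,0,0],0.12],[1,[0,0,0],0.024]]}}

```text
clock: 0.93
eef_pos: [247.4, 491.0, 205.1]
eef_rot: [3.141, 0.0, -0.006]
wrist_force: [-0.2, 0.4, 1.1]
finger_gap: 94.1
```

{"name": "arm_command", "arguments": {"steps": [[1,[1,4,0],0],[1,[1,4,0],0],[1,[1,4,0],0],[1,[1,4,0],0],[1,[1,4,0],0]]}}

```text
clock: 1.35
eef_pos: [297.3, 289.3, 205.2]
eef_rot: [3.141, 0.0, 0.004]
wrist_force: [0.8, 0.3, 0.2]
finger_gap: 94.0
```

{"name": "arm_command", "arguments": {"steps": [[1,[1,4,0],0],[1,[1,4,0],0],[1,[1,4,0],0],[1,[1,4,0],0],[1,[1,4,0],0]]}}

```text
clock: 1.77
eef_pos: [347.3, 89.3, 205.6]
eef_rot: [-3.141, -0.001, 0.004]
wrist_force: [-0.1, 0.4, 0.6]
finger_gap: 93.9
```

{"name": "arm_command", "arguments": {"steps": [[1,[2,4,1.5],0],[1,[2,4,1.5],0],[1,[2,4,1.5],0],[1,[2,4,1.5],0],[1,[2,4,1.5],0]]}}

```text
clock: 2.18
eef_pos: [436.2, -87.7, 138.5]
eef_rot: [3.142, -0.0, 0.003]
wrist_force: [1.1, 0.7, 0.2]
finger_gap: 94.1
```

{"name": "arm_command", "arguments": {"steps": [[1,[0,0.7,1],0],[1,[0,0,0],0]]}}

```text
clock: 2.35
eef_pos: [435.0, -93.9, 127.0]
eef_rot: [-3.141, 0.004, -0.0]
wrist_force: [-0.1, -0.6, -1.1]
finger_gap: 94.2
```

```bash
cat >> h.py <<'E'
def Rrpy(r):
    from scipy.spatial.transform import Rotation as Ro
    return Ro.from_euler('xyz',r).as_matrix()
def wsnap(tag):
    s=manip.read_state();p,d=snap('wrist',tag)
    import pickle;pickle.dump((s['eef_pos'],s['eef_rot']),open(f'pics/{tag}.pkl','wb'))
    print('tcp',s['eef_pos'].round(1),s['eef_rot'].round(4),'gap',round(s['finger_gap'],1),'t',round(s['clock'],2)); return s,p,d
def wpt(tag,u,v,z):
    "world point at height z for wrist pixel"
    import pickle;e,r=pickle.load(open(f'pics/{tag}.pkl','rb'))
    c=manip.calibration('wrist');T=np.array(c['tool_from_camera']);R=Rrpy(r)
    o=np.array(e)+R@T[:3,3]; ray=R@T[:3,:3]@np.array([(u-c['cx'])/c['fx'],(v-c['cy'])/c['fy'],1])
    return o+ray*(z-o[2])/ray[2]
def wpix(tag,X):
    import pickle;e,r=pickle.load(open(f'pics/{tag}.pkl','rb'))
    c=manip.calibration('wrist');T=np.array(c['tool_from_camera']);R=Rrpy(r)
    q=np.linalg.inv(T)@np.append(R.T@(np.array(X,float)-e),1)
    return c['fx']*q[0]/q[2]+c['cx'],c['fy']*q[1]/q[2]+c['cy']
def ring(tag,X,rad,col,img):
    pts=np.array([wpix(tag,[X[0]+rad*np.cos(a),X[1]+rad*np.sin(a),X[2]]) for a in np.linspace(0,2*np.pi,60)])
    cv2.polylines(img,[np.round(pts*8).astype(int)],True,col,1,cv2.LINE_AA,3)
def depthfit(tag,zlo,zhi,box=None):
    "world points from wrist depth with z in range, inside box (x0,x1,y0,y1)"
    import pickle;e,r=pickle.load(open(f'pics/{tag}.pkl','rb'));d=np.load(f'pics/{tag}_d.npy')
    c=manip.calibration('wrist');T=np.array(c['tool_from_camera']);R=Rrpy(r)
    v,u=np.indices(d.shape);P=np.stack([(u-c['cx'])/c['fx']*d,(v-c['cy'])/c['fy']*d,d],-1)
    W=(P@T[:3,:3].T+T[:3,3])@R.T+e
    m=(d>0)&(W[...,2]>zlo)&(W[...,2]<zhi)
    if box: m&=(W[...,0]>box[0])&(W[...,0]<box[1])&(W[...,1]>box[2])&(W[...,1]<box[3])
    return W,m
def circ(tag,zlo,zhi,box):
    W,m=depthfit(tag,zlo,zhi,box);Q=W[m]
    (c,r)=cv2.minEnclosingCircle(Q[:,:2].astype(np.float32))
    print('n',len(Q),'encl',np.round(c,1),round(r*2,1),'bbox',Q.min(0).round(1),Q.max(0).round(1),'zmed',np.median(Q[:,2]).round(1))
E
python3 - <<'E'
from h import *
wsnap('w1'); circ('w1',39,48,(380,520,-190,-50))
E
```

```text
tcp [435.  -93.9 127. ] [-3.1405e+00  3.9000e-03 -5.0000e-04] gap 94.2 t 2.35
n 2256 encl [ 447.4 -118.3] 61.8 bbox [ 416.6 -148.3   39. ] [477.8 -87.6  46.4] zmed 43.8
```

View pics/w1.png

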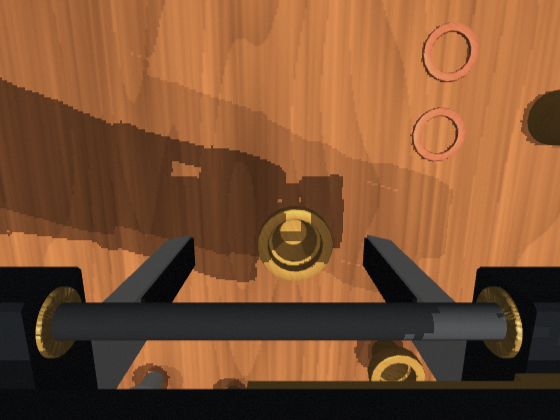

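The wrist view shows the large sleeve at (295,243). The depth fit gives a 61.8 mm collar at z 44, which matches. I'm moving to grasp it with the tips at collar-bottom height, so they stay above the cup rim when it is seated.

{"name": "arm_command", "arguments": {"steps": [[1,[0.62,1.22,0.7],0],[1,[0.62,1.22,1],0],[1,[0,0,2],0],[1,[0,0,2],0],[1,[0,0,2],0]]}}

```text
clock: 2.82
eef_pos: [448.5, -115.6, 52.6]
eef_rot: [3.141, -0.002, 0.003]
wrist_force: [0.8, -0.2, -0.4]
finger_gap: 93.9
```

Run:
```python
from h import *
wsnap('w2'); circ('w2',40,48,(415,480,-152,-86))
```

```text
tcp [ 448.5 -115.6   52.6] [ 3.1412e+00 -1.6000e-03  2.9000e-03] gap 93.9 t 2.82
n 4235 encl [ 447.3 -118.5] 61.9 bbox [ 416.5 -149.    40. ] [477.8 -87.6  45.9] zmed 43.8
```

{"name": "arm_command", "arguments": {"steps": [[1,[-0.1,0.27,1],0],[1,[0,0,1.2],0],[1,[0,0,0],0],[1,[0,0,0],0]]}}

```text
clock: 3.2
eef_pos: [447.5, -119.2, 31.1]
eef_rot: [3.141, -0.0, 0.001]
wrist_force: [-0.7, -0.1, -0.0]
finger_gap: 93.9
```

{"name": "arm_command", "arguments": {"steps": [[0.5,[0,-0.05,0.05],0],[0.5,[0,0,0],0],[0.5,[0,0,0],0],[0.5,[0,0,0],0],[0.5,[0,0,0],0]], "force": 30}}

```text
clock: 3.62
eef_pos: [447.4, -119.2, 30.0]
eef_rot: [3.141, -0.0, 0.0]
wrist_force: [1.0, -0.4, -0.6]
finger_gap: 64.0
```

{"name": "arm_command", "arguments": {"steps": [[0.5,[0,0,0],0],[0.5,[0,0,0],0],[0.5,[0,0,0],0]]}}

```text
clock: 3.87
eef_pos: [447.4, -119.2, 30.0]
eef_rot: [3.141, -0.0, -0.0]
wrist_force: [0.0, 1.9, 5.4]
finger_gap: 62.1
```

{"name": "arm_command", "arguments": {"steps": [[0.5,[0,0,0],0],[0.5,[0,0,-0.5],0],[0.5,[0,0,-1],0],[0.5,[0,0,-2],0],[0.5,[0,0,-2],0]]}}

```text
clock: 4.28
eef_pos: [446.7, -118.9, 85.5]
eef_rot: [-3.141, 0.002, 0.0]
wrist_force: [0.6, 1.0, -2.2]
finger_gap: 61.7
```

{"name": "arm_command", "arguments": {"steps": [[0.5,[0,0,-2],0],[0.5,[0,0,-2],0],[0.5,[0,0,-2],0],[0.5,[0,0,-1],0],[0.5,[0,0,0],0]]}}

```text
clock: 4.7
eef_pos: [448.0, -119.4, 156.9]
eef_rot: [3.14, -0.003, 0.0]
wrist_force: [0.3, 0.0, -2.3]
finger_gap: 61.6
```

Run:
```python
from h import *
s,_,_=wsnap('w3'); z=s['eef_pos'][2];print(s['wrist_force'].round(1))
circ('w3',z+6,z+20,(410,485,-160,-80))
```

```text
tcp [ 448.  -119.4  156.9] [ 3.1404 -0.0034  0.    ] gap 61.6 t 4.7
[ 0.3  0.  -2.3]
n 5744 encl [ 447.5 -110.6] 75.0 bbox [ 410.  -142.5  162.9] [485.  -87.8 176.9] zmed 170.6
```

View pics/w3.png

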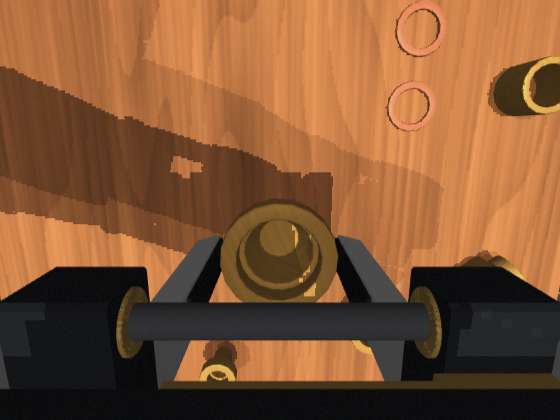

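{"name": "arm_command", "arguments": {"steps": [[0.5,[-0.5,-2,0],0],[0.5,[-0.9,-3.8,0],0],[0.5,[-0.9,-3.8,0],0],[0.5,[-0.9,-3.8,0],0],[0.5,[-0.9,-3.8,0],0]]}}

```text
clock: 5.17
eef_pos: [404.8, 54.3, 153.4]
eef_rot: [3.141, 0.002, -0.001]
wrist_force: [1.6, 1.0, -2.2]
finger_gap: 62.0
```

{"name": "arm_command", "arguments": {"steps": [[0.5,[-0.9,-3.8,0],0],[0.5,[-0.9,-3.8,0],0],[0.5,[-0.9,-3.8,0],0],[0.5,[-0.55,-2.3,0],0],[0.5,[0,0,0],0]]}}

```text
clock: 5.58
eef_pos: [372.1, 192.8, 153.4]
eef_rot: [3.141, 0.002, 0.004]
wrist_force: [0.7, -0.9, -3.2]
finger_gap: 62.0
```

Run:
```python
from h import *
wsnap('w4'); circ('w4',31,40,(320,430,235,345)); circ('w4',3.5,40,(320,430,235,345))
```

```text
tcp [372.1 192.8 153.4] [3.1414e+00 2.2000e-03 3.7000e-03] gap 62.0 t 5.58
n 1096 encl [373.8 290.7] 58.4 bbox [344.9 261.8  31. ] [402.9 319.5  38.3] zmed 35.5
n 4442 encl [373.7 290.6] 66.6 bbox [341.1 257.5   3.5] [406.6 319.5  38.3] zmed 14.5
```

View pics/w4.png

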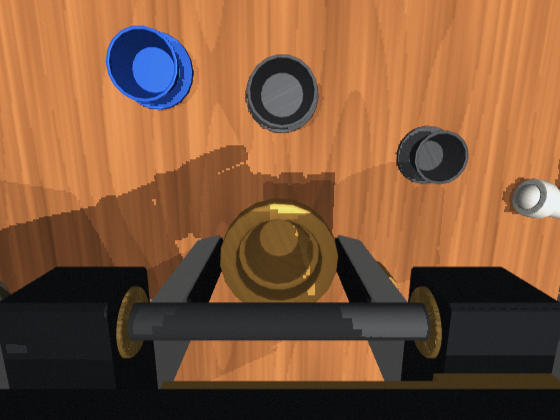

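The large cup is at (282,94), the blue look-alike at (150,68) and the medium cup at (433,155). I'm averaging several frames, because the pose readings are noisy.

Run:
```python
from h import *
for i in range(5):
    s,_,_=wsnap('w5%d'%i); e=s['eef_pos'];z=e[2]
    circ('w5%d'%i,31,40,(320,430,235,345)); circ('w5%d'%i,31,40,(470,550,190,275)); circ('w5%d'%i,3.5,40,(470,550,190,275))
    W,m=depthfit('w5%d'%i,z+11,z+17,(e[0]-36,e[0]+36,e[1]-5,e[1]+45));Q=W[m]; print('held',Q.min(0).round(1)-e,Q.max(0).round(1)-e)
```

```text
tcp [372.6 191.2 153.4] [3.1408e+00 2.2000e-03 3.5000e-03] gap 62.0 t 5.63
n 1107 encl [373.7 290.6] 58.3 bbox [344.8 261.7  31. ] [402.6 319.2  38.2] zmed 35.5
n 797 encl [511.6 237. ] 46.8 bbox [488.4 214.4  31. ] [534.8 259.7  38.1] zmed 35.6
n 3290 encl [511.2 237.1] 54.7 bbox [484.2 209.8   3.5] [534.8 263.6  38.1] zmed 12.8
held [-35.96353868  -4.97726465  11.02955465] [35.73646132 31.62273535 16.92955465]
tcp [373.  190.1 153.5] [3.1407e+00 2.0000e-03 2.1000e-03] gap 61.6 t 5.68
n 1115 encl [373.7 290.7] 58.5 bbox [345.2 261.4  31. ] [402.4 319.6  38. ] zmed 35.5
n 803 encl [512.  236.7] 47.4 bbox [488.6 214.   31. ] [535.  259.3  38.7] zmed 35.5
n 3304 encl [511.  237.1] 54.6 bbox [484.5 210.5   3.5] [535.  264.1  38.7] zmed 13.1
held [-35.90215393  -5.00514941  10.97619249] [35.99784607 31.49485059 16.97619249]
tcp [373.3 189.4 153.7] [3.1407e+00 1.7000e-03 6.0000e-04] gap 62.2 t 5.73
n 1123 encl [373.8 290.4] 58.4 bbox [344.9 261.6  31. ] [402.9 319.   38.1] zmed 35.5
n 801 encl [511.3 236.5] 47.0 bbox [488.5 213.9  31. ] [534.4 259.2  38. ] zmed 35.6
n 3278 encl [510.9 236
[... 282 characters left out ...]
[402.6 319.5  38.9] zmed 35.5
n 789 encl [511.3 236.9] 46.7 bbox [488.2 214.3  31. ] [534.5 259.6  38.5] zmed 35.6
n 3282 encl [510.9 237. ] 54.4 bbox [484.2 210.1   3.5] [534.5 263.7  38.5] zmed 12.6
held [-35.90304455  -4.9906257   11.05802004] [35.69695545 31.5093743  16.95802004]
tcp [373.8 189.  154.1] [ 3.141e+00  1.000e-03 -1.200e-03] gap 61.6 t 5.83
n 1109 encl [373.7 290.4] 58.3 bbox [344.8 262.   31. ] [402.8 319.3  38.3] zmed 35.4
n 798 encl [511.6 237.1] 46.5 bbox [488.6 214.1  31. ] [534.4 259.4  38.3] zmed 35.6
n 3279 encl [511.2 237. ] 54.6 bbox [484.2 209.8   3.5] [534.4 263.5  38.3] zmed 12.7
held [-35.96636917  -4.95840996  10.96038282] [35.93363083 31.64159004 16.96038282]
```

Run:
```python
from h import *
print(pix('side',(373.7,290.5,36)),pix('side',(374.6,288.5,36)),pix('side',(511.2,237,36)),pix('side',(510.4,232.7,36)))
print(world('side',238.8,160.2,36),world('side',284.4,166.8,36))
```

```text
(np.float64(238.34821580375873), np.float64(160.02795022013234)) (np.float64(238.65906926281355), np.float64(160.32550654250596)) (np.float64(283.77933898487714), np.float64(166.13917165845015)) (np.float64(283.6856369343186), np.float64(166.85842563659872))
[375.0705914  289.24852815  36.        ] [512.62018187 232.80901164  36.        ]
```

{"name": "arm_command", "arguments": {"steps": [[0.5,[0,-1.7,1],0],[0.5,[0,-1.7,1],0],[0.5,[0,0,0],0],[0.5,[0,0,0],0]]}}

```text
clock: 6.22
eef_pos: [373.7, 223.4, 134.2]
eef_rot: [3.141, 0.001, -0.0]
wrist_force: [-0.3, -0.3, -2.3]
finger_gap: 61.7
```

Run:
```python
from h import *
for i in range(2):
    s,_,_=wsnap('w6%d'%i); e=s['eef_pos'];z=e[2]
    circ('w6%d'%i,31,40,(320,430,235,345));circ('w6%d'%i,31,40,(470,550,190,275))
```

```text
tcp [373.7 223.4 134.2] [ 3.1409e+00  1.1000e-03 -1.0000e-04] gap 61.7 t 6.22
n 1183 encl [373.8 290.6] 58.1 bbox [344.9 262.1  31. ] [402.3 319.4  38.2] zmed 35.4
n 866 encl [511.6 237. ] 46.8 bbox [488.4 214.   31. ] [534.7 259.8  37.8] zmed 35.6
tcp [373.9 223.2 134.6] [ 3.1412e+00  4.0000e-04 -5.0000e-04] gap 61.8 t 6.27
n 1168 encl [373.8 290.6] 58.2 bbox [345.1 261.8  31. ] [402.5 319.2  38.3] zmed 35.5
n 854 encl [511.4 237.1] 46.9 bbox [488.4 213.8  31. ] [534.4 259.6  38. ] zmed 35.5
```

View pics/w61.png

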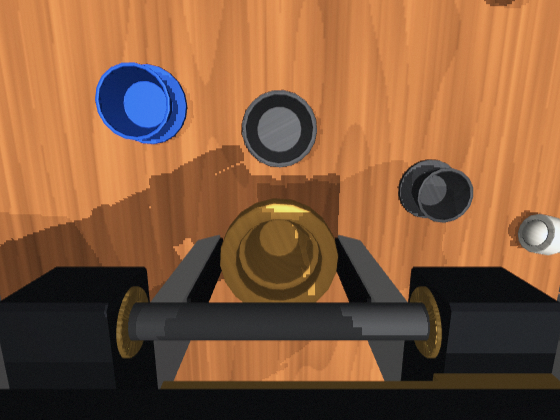

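{"name": "arm_command", "arguments": {"steps": [[0.5,[0,-2.2,1],0],[0.5,[0,-2.2,1],0],[0.5,[0,-2.2,1],0],[0.5,[0,-0.06,1],0],[0.5,[0,0,0],0]]}}

```text
clock: 6.73
eef_pos: [373.2, 289.9, 93.3]
eef_rot: [3.14, 0.002, 0.001]
wrist_force: [-0.6, -0.2, -3.0]
finger_gap: 61.9
```

{"name": "arm_command", "arguments": {"steps": [[0.5,[0,0,0],0],[0.5,[0,0,0],0],[0.5,[0,0,0],0]]}}

```text
clock: 6.98
eef_pos: [374.2, 289.9, 95.5]
eef_rot: [-3.141, -0.001, -0.001]
wrist_force: [-0.0, -0.2, -2.7]
finger_gap: 61.9
```

{"name": "arm_command", "arguments": {"steps": [[0.5,[-0.03,0,1],0],[0.5,[0,0,1],0],[0.5,[0,0,0.8],0],[0.5,[0,0,0.6],0],[0.5,[0,0,0.5],0]]}}

```text
clock: 7.4
eef_pos: [373.2, 290.2, 54.6]
eef_rot: [3.141, 0.001, -0.0]
wrist_force: [0.6, 0.1, -2.7]
finger_gap: 61.5
```

{"name": "arm_command", "arguments": {"steps": [[0.5,[0,0,0.4],0],[0.5,[0,0,0.3],0],[0.5,[0,0,0.2],0],[0.5,[0,0,0],0],[0.5,[0,0,0],0]]}}

```text
clock: 7.82
eef_pos: [373.5, 290.5, 46.8]
eef_rot: [-3.142, -0.0, 0.0]
wrist_force: [-0.2, -0.3, -2.8]
finger_gap: 61.5
```

{"name": "arm_command", "arguments": {"steps": [[0.5,[0,0,0.2],0],[0.5,[0,0,0.2],0],[0.5,[0,0,0.2],0],[0.5,[0,0,0],0],[0.5,[0,0,0],0]]}}

```text
clock: 8.23
eef_pos: [373.4, 290.5, 40.6]
eef_rot: [3.141, 0.0, 0.0]
wrist_force: [-0.7, -0.1, -2.5]
finger_gap: 61.7
```

{"name": "arm_command", "arguments": {"steps": [[0.5,[0,0,0.1],0],[0.5,[0,0,0],0],[0.5,[0,0,0.05],0],[0.5,[0,0,0],0],[0.5,[0,0,0],0]]}}

```text
clock: 8.65
eef_pos: [373.5, 290.5, 39.2]
eef_rot: [-3.142, -0.0, 0.0]
wrist_force: [1.1, 0.1, -3.1]
finger_gap: 61.7
```

{"name": "arm_command", "arguments": {"steps": [[0.5,[0,0,0.05],0],[0.5,[0,0,0],0],[0.5,[0,0,0.03],0],[0.5,[0,0,0],0]]}}

```text
clock: 8.98
eef_pos: [373.4, 290.5, 38.4]
eef_rot: [3.142, 0.0, -0.0]
wrist_force: [-0.5, 0.5, -3.3]
finger_gap: 61.9
```

{"name": "arm_command", "arguments": {"steps": [[0.5,[0,0,0.03],0],[0.5,[0,0,0],0],[0.5,[0,0,0],0]]}}

```text
clock: 9.23
eef_pos: [373.5, 290.5, 38.1]
eef_rot: [-3.142, -0.0, 0.0]
wrist_force: [-0.6, -0.0, -2.2]
finger_gap: 61.9
```

{"name": "arm_command", "arguments": {"steps": [[0.5,[0,0,0.04],0],[0.5,[0,0,0],0],[0.5,[0,0,0],0]]}}

```text
clock: 9.48
eef_pos: [373.5, 290.5, 38.0]
eef_rot: [-3.141, -0.0, 0.0]
wrist_force: [-2.2, -1.0, 3.8]
finger_gap: 61.7
```

{"name": "arm_command", "arguments": {"steps": [[0.5,[0,0,0.04],0],[0.5,[0,0,0],0],[0.5,[0,0,0],0]]}}

```text
clock: 9.73
eef_pos: [373.5, 290.6, 37.9]
eef_rot: [-3.141, -0.0, 0.0]
wrist_force: [-4.5, -3.3, 11.2]
finger_gap: 61.9
```

Contact came at TCP z 38.0, which is the predicted seat height. I'm easing off and releasing.

{"name": "arm_command", "arguments": {"steps": [[0.5,[0,0,-0.04],0],[0.5,[0,0,0],0],[0.72,[0,0,0],0],[0.85,[0,0,0],0],[0.85,[0,0,0],0]]}}

```text
clock: 10.15
eef_pos: [373.5, 290.5, 37.6]
eef_rot: [-3.142, -0.0, -0.0]
wrist_force: [-0.3, 0.0, 0.1]
finger_gap: 76.9
```

{"name": "arm_command", "arguments": {"steps": [[0.9,[0,0,0],0],[0.9,[0,0,-1],0],[0.9,[0,0,-2],0],[0.9,[0,0,-2.5],0],[0.9,[0,0,-2.5],0]]}}

```text
clock: 10.57
eef_pos: [373.2, 290.3, 119.2]
eef_rot: [3.141, 0.0, -0.0]
wrist_force: [-0.9, 0.5, 0.0]
finger_gap: 85.1
```

Run:
```python
from h import *
s,_,_=wsnap('w7'); circ('w7',47,60,(335,412,250,330))
```

```text
tcp [373.2 290.3 119.2] [ 3.1413e+00  5.0000e-04 -0.0000e+00] gap 85.1 t 10.57
n 2639 encl [373.  291.3] 61.9 bbox [342.2 260.4  47. ] [403.3 321.8  54.2] zmed 51.8
```

View pics/w7.png

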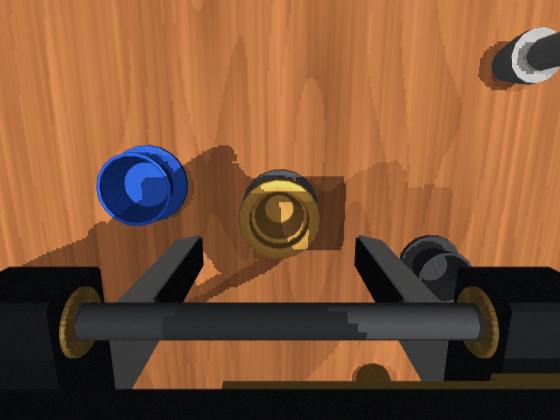

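The large sleeve is seated with its collar top at z 51.8 (52 expected), centred and upright. Next is the medium sleeve.

{"name": "arm_command", "arguments": {"steps": [[0.9,[1.2,3.68,-1],0],[0.9,[1.2,3.68,-1],0],[0.9,[1.2,3.68,0],0],[0.9,[1.2,3.68,0],0],[0.9,[1.2,3.68,0],0]]}}

```text
clock: 11.03
eef_pos: [433.8, 104.8, 138.6]
eef_rot: [-3.141, -0.001, 0.0]
wrist_force: [1.8, -0.4, 0.9]
finger_gap: 84.6
```

{"name": "arm_command", "arguments": {"steps": [[0.9,[1.2,3.68,0],0],[0.9,[1.2,3.68,0],0],[0.9,[1.2,3.68,0],0],[0.9,[1.2,3.68,0],0],[0.9,[1.2,3.68,0],0]]}}

```text
clock: 11.45
eef_pos: [493.7, -79.6, 138.4]
eef_rot: [3.141, -0.001, -0.0]
wrist_force: [0.2, 1.5, 0.5]
finger_gap: 84.5
```

{"name": "arm_command", "arguments": {"steps": [[0.9,[1.2,3.68,0],0],[0.9,[1.2,3.68,0.5],0],[0.9,[1.2,3.68,1],0],[0.9,[1.2,3.68,1],0],[0.9,[0,0,0],0]]}}

```text
clock: 11.87
eef_pos: [541.4, -229.8, 110.7]
eef_rot: [-3.141, 0.002, -0.004]
wrist_force: [-0.7, -0.1, -0.8]
finger_gap: 84.5
```

Run:
```python
from h import *
for i in range(3):
    s,_,_=wsnap('w8%d'%i); circ('w8%d'%i,39,48,(500,585,-290,-200))
```

```text
tcp [ 541.4 -229.8  110.7] [-3.1415e+00  1.8000e-03 -4.0000e-03] gap 84.5 t 11.87
n 1854 encl [ 540.6 -243.1] 48.8 bbox [ 516.7 -267.1   39. ] [ 564.8 -219.1   46.2] zmed 43.8
tcp [ 541.1 -227.2  111.5] [-3.1409e+00  1.8000e-03 -3.3000e-03] gap 84.2 t 11.92
n 1835 encl [ 540.8 -243.1] 49.0 bbox [ 516.3 -267.    39. ] [ 564.8 -218.8   46.6] zmed 43.8
tcp [ 541.1 -225.5  112.2] [-3.141e+00  1.100e-03 -1.900e-03] gap 84.5 t 11.97
n 1813 encl [ 540.7 -243. ] 48.7 bbox [ 516.3 -267.2   39. ] [ 564.8 -218.9   45.9] zmed 43.8
```

View pics/w82.png

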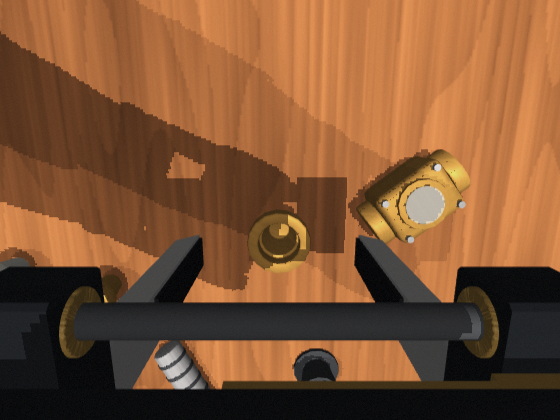

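{"name": "arm_command", "arguments": {"steps": [[0.7,[-0.03,0.9,0.5],0],[0.7,[0,0.92,1],0],[0.7,[0,0,1],0],[0.7,[0,0,1.5],0],[0.7,[0,0,1.5],0]]}}

```text
clock: 12.43
eef_pos: [540.9, -242.7, 56.5]
eef_rot: [-3.142, 0.0, 0.0]
wrist_force: [0.1, 0.1, -0.0]
finger_gap: 65.9
```

{"name": "arm_command", "arguments": {"steps": [[0.7,[0,0,1.5],0],[0.7,[0,0,1],0],[0.7,[0,0,0.3],0],[0.7,[0,0,0],0],[0.7,[0,0,0],0]]}}

```text
clock: 12.85
eef_pos: [541.4, -243.0, 30.1]
eef_rot: [3.141, -0.0, 0.0]
wrist_force: [0.1, 0.4, 0.4]
finger_gap: 65.7
```

{"name": "arm_command", "arguments": {"steps": [[0.4,[-0.04,0,0],0],[0.4,[0,0,0],0],[0.4,[0,0,0],0],[0.4,[0,0,0],0],[0.4,[0,0,0],0]]}}

```text
clock: 13.27
eef_pos: [541.0, -243.1, 30.3]
eef_rot: [3.141, -0.001, -0.0]
wrist_force: [-0.4, 0.9, 5.2]
finger_gap: 48.5
```

{"name": "arm_command", "arguments": {"steps": [[0.4,[0,0,0],0],[0.4,[0,0,0],0],[0.4,[0,0,-0.5],0],[0.4,[0,0,-1],0],[0.4,[0,0,-2],0]]}}

```text
clock: 13.68
eef_pos: [539.6, -242.4, 63.6]
eef_rot: [-3.14, 0.004, -0.0]
wrist_force: [-0.1, 0.2, -1.0]
finger_gap: 48.5
```

{"name": "arm_command", "arguments": {"steps": [[0.4,[0,0,-2],0],[0.4,[0,0,-2],0],[0.4,[0,0,-2],0],[0.4,[0,0,-1.5],0],[0.4,[0,0,0],0]]}}

```text
clock: 14.1
eef_pos: [541.8, -243.5, 143.6]
eef_rot: [3.139, -0.005, 0.0]
wrist_force: [0.8, -0.5, -0.3]
finger_gap: 48.1
```

{"name": "arm_command", "arguments": {"steps": [[0.4,[-0.25,-2,0],0],[0.4,[-0.25,-3.5,0],0],[0.4,[-0.25,-3.5,0],0],[0.4,[-0.25,-3.5,0],0],[0.4,[-0.25,-3.5,0],0]]}}

```text
clock: 14.52
eef_pos: [527.4, -81.4, 139.0]
eef_rot: [-3.141, 0.001, -0.0]
wrist_force: [0.5, 0.4, -1.9]
finger_gap: 48.0
```

{"name": "arm_command", "arguments": {"steps": [[0.4,[-0.25,-3.5,0],0],[0.4,[-0.25,-3.5,0],0],[0.4,[-0.25,-3.5,0],0],[0.4,[-0.25,-3.5,0],0],[0.4,[-0.25,-3.5,0],0]]}}

```text
clock: 14.93
eef_pos: [514.9, 93.7, 139.1]
eef_rot: [3.141, 0.001, -0.0]
wrist_force: [-0.2, 1.3, -1.9]
finger_gap: 48.5
```

{"name": "arm_command", "arguments": {"steps": [[0.4,[-0.25,-3.5,0],0],[0.4,[-0.25,-3.5,0],0],[0.4,[0,-0.8,0],0],[0.4,[0,0,0],0],[0.4,[0,0,0],0]]}}

```text
clock: 15.35
eef_pos: [510.4, 169.8, 139.1]
eef_rot: [3.141, 0.001, 0.001]
wrist_force: [-0.4, -0.6, -1.5]
finger_gap: 48.2
```

Run:
```python
from h import *
for i in range(3):
    s,_,_=wsnap('w9%d'%i); e=s['eef_pos'];z=e[2]; circ('w9%d'%i,31,40,(470,560,205,275))
    W,m=depthfit('w9%d'%i,z+11,z+17,(e[0]-22,e[0]+22,e[1]-5,e[1]+45));Q=W[m]; print('held',Q.max(0).round(1)-e,np.median(Q[:,2])-z)
```

```text
tcp [510.4 169.8 139.1] [3.1411e+00 9.0000e-04 9.0000e-04] gap 48.2 t 15.35
n 844 encl [511.8 236.9] 46.0 bbox [489.2 214.5  31. ] [534.6 259.4  38. ] zmed 35.5
held [21.95316475 23.93779681 15.81430941] 13.58001084167634
tcp [510.6 169.2 139.2] [ 3.1412e+00  8.0000e-04 -3.0000e-04] gap 48.2 t 15.4
n 827 encl [511.7 236.8] 46.2 bbox [489.5 213.9  31.1] [534.8 259.6  38.4] zmed 35.6
held [21.96336058 24.13862575 15.96105934] 13.549298662595476
tcp [510.8 168.9 139.4] [ 3.1412e+00  5.0000e-04 -1.1000e-03] gap 48.5 t 15.45
n 831 encl [511.6 236.9] 46.1 bbox [488.9 214.5  31. ] [534.4 259.3  37.9] zmed 35.6
held [22.01537369 23.94201426 15.79579679] 13.564215363503337
```

View pics/w92.png

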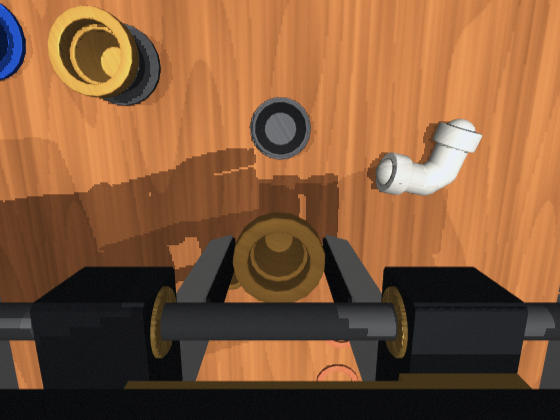

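{"name": "arm_command", "arguments": {"steps": [[0.4,[0.07,-2.2,1],0],[0.4,[0,-2.3,1],0],[0.4,[0,-2.3,1.2],0],[0.4,[0,0,1],0],[0.4,[0,0,0],0]]}}

```text
clock: 15.92
eef_pos: [510.7, 237.4, 95.6]
eef_rot: [3.14, 0.003, 0.0]
wrist_force: [0.2, -0.6, -1.8]
finger_gap: 48.3
```

{"name": "arm_command", "arguments": {"steps": [[0.4,[0,0,0],0],[0.4,[0,0,0],0],[0.4,[0,0,0],0]]}}

```text
clock: 16.17
eef_pos: [512.0, 237.2, 98.5]
eef_rot: [-3.141, -0.001, -0.001]
wrist_force: [0.1, -0.4, -1.6]
finger_gap: 48.3
```

{"name": "arm_command", "arguments": {"steps": [[0.4,[-0.02,0,1],0],[0.4,[0,0.02,1],0],[0.4,[0,0,1],0],[0.4,[0,0,0.8],0],[0.4,[0,0,0.6],0]]}}

```text
clock: 16.58
eef_pos: [510.7, 237.6, 52.1]
eef_rot: [3.141, 0.002, -0.0]
wrist_force: [0.2, 0.1, -1.0]
finger_gap: 48.4
```

{"name": "arm_command", "arguments": {"steps": [[0.4,[0,0,0.4],0],[0.4,[0,0,0.3],0],[0.4,[0,0,0.2],0],[0.4,[0,0,0.1],0],[0.4,[0,0,0],0]]}}

```text
clock: 17.0
eef_pos: [511.3, 237.9, 43.7]
eef_rot: [-3.142, -0.0, 0.0]
wrist_force: [-0.3, -0.6, -1.6]
finger_gap: 48.0
```

{"name": "arm_command", "arguments": {"steps": [[0.4,[0,0,0],0],[0.4,[0,0,0],0]]}}

```text
clock: 17.17
eef_pos: [511.4, 237.9, 44.0]
eef_rot: [-3.141, -0.0, 0.0]
wrist_force: [0.1, -0.4, -1.8]
finger_gap: 48.3
```

{"name": "arm_command", "arguments": {"steps": [[0.4,[0.02,0.08,0.1],0],[0.4,[0,0,0.2],0],[0.4,[0,0,0.1],0],[0.4,[0,0,0],0],[0.4,[0,0,0],0]]}}

```text
clock: 17.58
eef_pos: [511.4, 237.1, 39.6]
eef_rot: [3.142, 0.0, -0.0]
wrist_force: [-0.0, -0.5, -1.9]
finger_gap: 47.9
```

{"name": "arm_command", "arguments": {"steps": [[0.4,[0,0,0.1],0],[0.4,[0,0,0],0],[0.4,[0,0,0],0]]}}

```text
clock: 17.83
eef_pos: [511.4, 237.1, 38.7]
eef_rot: [3.142, 0.0, 0.0]
wrist_force: [0.2, -0.9, -1.1]
finger_gap: 48.2
```

{"name": "arm_command", "arguments": {"steps": [[0.4,[0,0,0.05],0],[0.4,[0,0,0],0],[0.4,[0,0,0],0]]}}

```text
clock: 18.08
eef_pos: [511.5, 237.1, 38.3]
eef_rot: [-3.142, -0.0, 0.0]
wrist_force: [-0.9, -0.4, -0.5]
finger_gap: 48.1
```

{"name": "arm_command", "arguments": {"steps": [[0.4,[0,0,0.03],0],[0.4,[0,0,0],0],[0.4,[0,0,0],0]]}}

```text
clock: 18.33
eef_pos: [511.6, 237.2, 38.3]
eef_rot: [-3.141, -0.0, -0.0]
wrist_force: [-2.3, -0.2, 6.3]
finger_gap: 48.1
```

{"name": "arm_command", "arguments": {"steps": [[0.4,[0,0,0.03],0],[0.4,[0,0,0],0],[0.4,[0,0,0],0]]}}

```text
clock: 18.58
eef_pos: [511.6, 237.2, 38.2]
eef_rot: [-3.141, -0.0, 0.0]
wrist_force: [-3.8, -1.1, 9.2]
finger_gap: 48.2
```

Contact at TCP z 38.3, again where expected. I'm backing off slightly, releasing and rising.

{"name": "arm_command", "arguments": {"steps": [[0.4,[0,0,-0.04],0],[0.4,[0,0,0],0],[0.6,[0,0,0],0],[0.7,[0,0,0],0],[0.7,[0,0,0],0]]}}

```text
clock: 19.0
eef_pos: [511.4, 237.0, 37.8]
eef_rot: [3.142, 0.0, -0.0]
wrist_force: [-0.1, -0.6, 0.1]
finger_gap: 63.9
```

{"name": "arm_command", "arguments": {"steps": [[0.7,[0,0,0],0],[0.7,[0,0,-1],0],[0.7,[0,0,-2],0],[0.7,[0,0,-2.5],0],[0.7,[0,0,-2.5],0]]}}

```text
clock: 19.42
eef_pos: [511.2, 237.0, 119.4]
eef_rot: [3.141, 0.0, -0.0]
wrist_force: [0.2, 0.3, 0.9]
finger_gap: 65.8
```

Run:
```python
from h import *
s,_,_=wsnap('w10'); circ('w10',47,60,(475,550,205,275)); circ('w10',47,60,(335,412,250,330))
```

```text
tcp [511.2 237.  119.4] [ 3.1414e+00  5.0000e-04 -0.0000e+00] gap 65.8 t 19.42
n 1887 encl [511.1 236.9] 48.9 bbox [486.9 212.7  47. ] [534.6 261.2  54.3] zmed 51.8
n 3242 encl [373.5 291.5] 62.6 bbox [342.5 260.3  47. ] [404.7 321.8  54.3] zmed 51.6
```

View pics/w10.png

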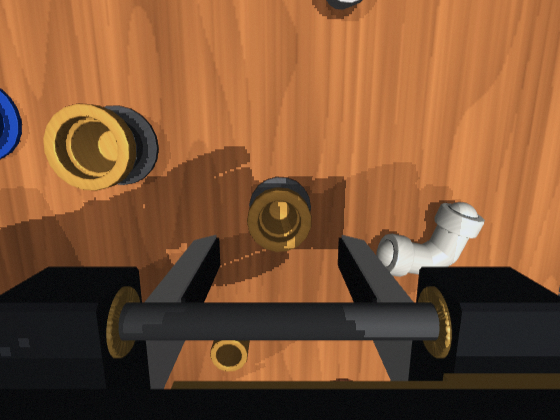

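Both sleeves are seated, with collar tops at 51.8 and 51.6. Next is the small sleeve.

{"name": "arm_command", "arguments": {"steps": [[0.58,[-0.88,3.66,-1],0],[0.58,[-0.88,3.66,-1],0],[0.58,[-0.88,3.66,0],0],[0.58,[-0.88,3.66,0],0],[0.58,[-0.88,3.66,0],0]]}}

```text
clock: 19.88
eef_pos: [466.8, 52.6, 138.8]
eef_rot: [-3.142, -0.001, 0.0]
wrist_force: [0.9, -0.6, -0.4]
finger_gap: 54.5
```

{"name": "arm_command", "arguments": {"steps": [[0.58,[-0.88,3.66,0],0],[0.58,[-0.88,3.66,0],0],[0.58,[-0.88,3.66,0],0],[0.58,[-0.88,3.66,0],0],[0.58,[-0.88,3.66,0],0]]}}

```text
clock: 20.3
eef_pos: [422.8, -130.6, 138.8]
eef_rot: [3.141, -0.001, 0.0]
wrist_force: [0.7, -0.3, -0.3]
finger_gap: 54.2
```

{"name": "arm_command", "arguments": {"steps": [[0.58,[-0.88,3.66,0],0],[0.58,[-0.88,3.66,0.5],0],[0.58,[-0.88,3.66,1],0],[0.58,[-0.88,3.66,1],0],[0.58,[0,0,0],0]]}}

```text
clock: 20.72
eef_pos: [386.3, -279.7, 112.0]
eef_rot: [3.141, 0.001, -0.004]
wrist_force: [0.5, 0.4, -0.1]
finger_gap: 54.6
```

{"name": "arm_command", "arguments": {"steps": [[0.58,[0,0,0],0],[0.58,[0,0,0],0]]}}

```text
clock: 20.88
eef_pos: [388.3, -275.1, 113.4]
eef_rot: [3.142, -0.0, -0.0]
wrist_force: [0.5, -0.3, 1.2]
finger_gap: 54.5
```

Run:
```python
from h import *
for i in range(2):
    s,_,_=wsnap('w11%d'%i); circ('w11%d'%i,39,48,(355,425,-335,-260))
```

```text
tcp [ 388.3 -275.1  113.4] [ 3.1416e+00 -2.0000e-04 -4.0000e-04] gap 54.5 t 20.88
n 1200 encl [ 386.3 -295.3] 36.7 bbox [ 368.2 -313.5   39. ] [ 404.6 -277.3   46. ] zmed 43.7
tcp [ 388.6 -274.7  113.5] [ 3.1413e+00 -5.0000e-04  7.0000e-04] gap 54.7 t 20.93
n 1200 encl [ 386.6 -295.7] 37.0 bbox [ 368.4 -314.2   39. ] [ 404.2 -277.3   46.3] zmed 43.8
```

View pics/w111.png

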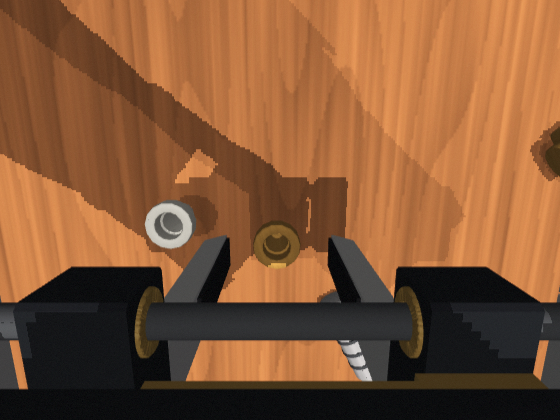

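Run:
```python
from h import *
W,m=depthfit('w111',5,60,(405,470,-360,-270));Q=W[m];print(len(Q),Q.min(0).round(),Q.max(0).round())
t=Q[Q[:,1]>-318]; print(len(t), (t.min(0),t.max(0)) if len(t) else '')
```

```text
130 [ 427. -360.    5.] [ 442. -351.   23.]
0
```

{"name": "arm_command", "arguments": {"steps": [[0.58,[-0.1,1,0.5],0],[0.58,[-0.11,1.08,1],0],[0.58,[0,0,1],0],[0.58,[0,0,0.8],0],[0.58,[0,0,0],0]]}}

```text
clock: 21.4
eef_pos: [385.6, -295.1, 78.2]
eef_rot: [-3.14, 0.002, 0.0]
wrist_force: [0.6, 0.5, 0.6]
finger_gap: 54.3
```

Nothing stands near the finger path, so I'll finish the descent.

{"name": "arm_command", "arguments": {"steps": [[0.58,[0,0,1.2],0],[0.58,[0,0,1.2],0],[0.58,[0,0,1.2],0],[0.58,[0,0,1],0],[0.58,[0,0,0.4],0]]}}

```text
clock: 21.82
eef_pos: [385.9, -295.5, 28.9]
eef_rot: [-3.141, 0.001, 0.0]
wrist_force: [-1.1, -1.0, 0.2]
finger_gap: 54.2
```

{"name": "arm_command", "arguments": {"steps": [[0.58,[0,0,0],0],[0.58,[0,0,0],0],[0.58,[0,0,0],0]]}}

```text
clock: 22.07
eef_pos: [386.4, -296.3, 30.6]
eef_rot: [3.141, -0.001, 0.0]
wrist_force: [0.9, -0.1, -1.0]
finger_gap: 54.3
```

{"name": "arm_command", "arguments": {"steps": [[0.58,[0,-0.07,0],0],[0.28,[0,0,0],0],[0.28,[0,0,0],0],[0.28,[0,0,0],0],[0.28,[0,0,0],0]]}}

```text
clock: 22.48
eef_pos: [386.3, -295.5, 30.2]
eef_rot: [3.141, -0.0, 0.0]
wrist_force: [-0.2, -0.2, 1.1]
finger_gap: 37.1
```

{"name": "arm_command", "arguments": {"steps": [[0.28,[0,0,0],0],[0.28,[0,0,0],0],[0.28,[0,0,0],0],[0.28,[0,0,-0.5],0],[0.28,[0,0,-1],0]]}}

```text
clock: 22.9
eef_pos: [385.5, -294.9, 44.5]
eef_rot: [-3.14, 0.002, -0.0]
wrist_force: [0.0, -0.2, -0.9]
finger_gap: 36.9
```

{"name": "arm_command", "arguments": {"steps": [[0.28,[0,0,-2],0],[0.28,[0,0,-2],0],[0.28,[0,0,-2],0],[0.28,[0,0,-2],0],[0.28,[0,0,-1],0]]}}

```text
clock: 23.32
eef_pos: [386.6, -295.8, 137.9]
eef_rot: [3.14, -0.002, 0.0]
wrist_force: [0.2, 0.3, 0.5]
finger_gap: 36.4
```

{"name": "arm_command", "arguments": {"steps": [[0.28,[2,1.7,0],0],[0.28,[3,2.5,0],0],[0.28,[3,2.5,0],0],[0.28,[3,2.5,0],0],[0.28,[3,2.5,0],0]]}}

```text
clock: 23.73
eef_pos: [527.2, -413.3, 134.9]
eef_rot: [-3.141, 0.0, 0.0]
wrist_force: [0.4, -0.7, -0.1]
finger_gap: 36.7
```

{"name": "arm_command", "arguments": {"steps": [[0.28,[2.8,2.3,0],0],[0.28,[2,1.5,0],0],[0.28,[0,0,0],0],[0.28,[0,0,0],0],[0.28,[0,0,0],0]]}}

```text
clock: 24.15
eef_pos: [573.6, -450.0, 134.5]
eef_rot: [-3.141, 0.001, 0.0]
wrist_force: [-0.5, 0.1, -0.3]
finger_gap: 36.5
```

Run:
```python
from h import *
for i in range(3):
    t='w12%d'%i
    s,_,_=wsnap(t); e=s['eef_pos'];z=e[2]; circ(t,31,40,(535,615,-425,-345));circ(t,3.5,40,(535,615,-425,-345))
    W,m=depthfit(t,z+11,z+17,(e[0]-17,e[0]+17,e[1]-5,e[1]+45));Q=W[m]; print('held',Q.max(0).round(1)-e,np.median(Q[:,2])-z)
```

```text
tcp [ 573.6 -450.   134.5] [-3.1409e+00  1.0000e-03  1.0000e-04] gap 36.5 t 24.15
n 591 encl [ 576.4 -386. ] 35.7 bbox [ 559.  -403.2   31. ] [ 594.3 -368.8   37.8] zmed 35.6
n 1908 encl [ 576.4 -385.9] 43.7 bbox [ 554.9 -407.1    3.5] [ 597.6 -364.6   37.8] zmed 15.8
held [17.00962435 17.9513956  15.55212356] 13.660926596478646
tcp [ 573.5 -449.9  135.2] [-3.1413e+00  4.0000e-04 -0.0000e+00] gap 36.3 t 24.2
n 591 encl [ 576.5 -385.9] 35.5 bbox [ 559.  -403.3   31.1] [ 593.6 -368.8   38.2] zmed 35.7
n 1903 encl [ 576.5 -386. ] 43.6 bbox [ 554.9 -407.1    3.5] [ 597.6 -364.6   38.2] zmed 15.7
held [16.95196224 18.1434587  15.70636847] 13.650427105245257
tcp [ 573.6 -450.   135.6] [ 3.1415 -0.     -0.    ] gap 37.0 t 24.25
n 590 encl [ 576.4 -385.8] 35.4 bbox [ 559.1 -403.4   31. ] [ 593.6 -368.9   37.8] zmed 35.6
n 1892 encl [ 576.4 -385.9] 43.5 bbox [ 555.  -407.3    3.5] [ 597.7 -364.8   37.8] zmed 15.4
held [16.99830001 18.00563028 15.8183638 ] 13.645646444228447
```

View pics/w122.png

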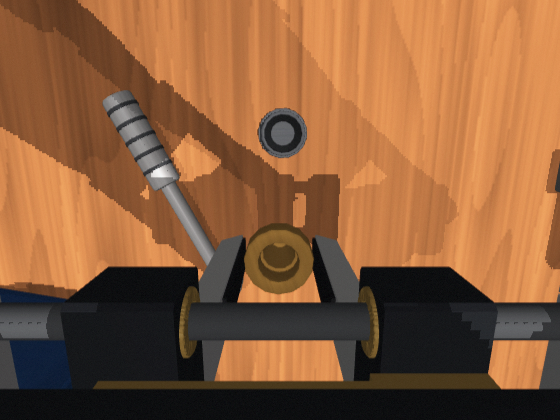

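{"name": "arm_command", "arguments": {"steps": [[0.28,[0.14,-2,1],0],[0.28,[0.14,-2.2,1],0],[0.28,[0,-2.2,1],0],[0.28,[0,0,1],0],[0.28,[0,0,0],0]]}}

```text
clock: 24.72
eef_pos: [576.3, -385.0, 93.9]
eef_rot: [-3.14, 0.002, 0.001]
wrist_force: [-0.5, -0.3, -2.0]
finger_gap: 36.8
```

{"name": "arm_command", "arguments": {"steps": [[0.28,[0,0,0],0],[0.28,[0,0,0],0],[0.28,[0,0,0],0]]}}

```text
clock: 24.97
eef_pos: [576.9, -387.4, 95.9]
eef_rot: [3.141, -0.001, -0.001]
wrist_force: [-0.6, 0.6, -1.3]
finger_gap: 36.9
```

{"name": "arm_command", "arguments": {"steps": [[0.28,[0,-0.1,1],0],[0.28,[0,0,0.8],0],[0.28,[0,0,0.6],0],[0.28,[0,0,0.3],0],[0.28,[0,0,0],0]]}}

```text
clock: 25.38
eef_pos: [576.5, -385.2, 66.6]
eef_rot: [-3.14, 0.002, -0.0]
wrist_force: [0.6, 0.5, -0.9]
finger_gap: 36.9
```

{"name": "arm_command", "arguments": {"steps": [[0.28,[0,0,0],0],[0.28,[0,0,0],0],[0.28,[0,0,0],0]]}}

```text
clock: 25.63
eef_pos: [577.1, -385.5, 68.5]
eef_rot: [3.141, -0.001, -0.0]
wrist_force: [-0.0, 0.3, -1.1]
finger_gap: 36.8
```

{"name": "arm_command", "arguments": {"steps": [[0.28,[-0.04,0,0.5],0],[0.28,[0,0,0.5],0],[0.28,[0,0,0.5],0],[0.28,[0,0,0.4],0],[0.28,[0,0,0.2],0]]}}

```text
clock: 26.05
eef_pos: [576.3, -385.2, 45.9]
eef_rot: [-3.141, 0.001, 0.0]
wrist_force: [-0.6, 0.0, -1.5]
finger_gap: 36.9
```

{"name": "arm_command", "arguments": {"steps": [[0.28,[0,0,0.2],0],[0.28,[0,0,0.1],0],[0.28,[0,0,0],0],[0.28,[0,0,0],0],[0.28,[0,0,0],0]]}}

```text
clock: 26.47
eef_pos: [576.6, -385.5, 44.2]
eef_rot: [3.141, -0.0, 0.0]
wrist_force: [0.2, 0.5, -1.7]
finger_gap: 36.9
```

{"name": "arm_command", "arguments": {"steps": [[0.28,[-0.02,0.03,0.2],0],[0.28,[0,0,0.2],0],[0.28,[0,0,0],0],[0.28,[0,0,0],0]]}}

```text
clock: 26.8
eef_pos: [576.3, -385.7, 39.8]
eef_rot: [-3.141, 0.0, -0.0]
wrist_force: [-1.1, 0.1, -1.2]
finger_gap: 37.1
```

{"name": "arm_command", "arguments": {"steps": [[0.28,[0,0,0.1],0],[0.28,[0,0,0],0],[0.28,[0,0,0],0]]}}

```text
clock: 27.05
eef_pos: [576.3, -385.7, 39.0]
eef_rot: [-3.142, 0.0, -0.0]
wrist_force: [0.4, 0.1, -1.4]
finger_gap: 36.9
```

{"name": "arm_command", "arguments": {"steps": [[0.28,[0,0,0.05],0],[0.28,[0,0,0],0],[0.28,[0,0,0],0]]}}

```text
clock: 27.3
eef_pos: [576.3, -385.8, 38.5]
eef_rot: [3.142, -0.0, -0.0]
wrist_force: [0.7, 0.5, -2.1]
finger_gap: 36.6
```

{"name": "arm_command", "arguments": {"steps": [[0.28,[0,0,0.03],0],[0.28,[0,0,0],0],[0.28,[0,0,0],0]]}}

```text
clock: 27.55
eef_pos: [576.4, -385.7, 38.3]
eef_rot: [3.142, -0.0, -0.0]
wrist_force: [-0.3, -0.2, -0.6]
finger_gap: 36.9
```

{"name": "arm_command", "arguments": {"steps": [[0.28,[0,0,0.03],0],[0.28,[0,0,0],0],[0.28,[0,0,0],0]]}}

```text
clock: 27.8
eef_pos: [576.4, -385.8, 38.2]
eef_rot: [3.141, -0.0, 0.0]
wrist_force: [-1.1, 0.2, 3.0]
finger_gap: 36.7
```

Seated (contact at 38.2). Releasing.

{"name": "arm_command", "arguments": {"steps": [[0.28,[0,0,-0.01],0],[0.28,[0,0,0],0],[0.5,[0,0,0],0],[0.58,[0,0,0],0],[0.58,[0,0,0],0]]}}

```text
clock: 28.22
eef_pos: [576.3, -385.6, 37.8]
eef_rot: [-3.141, 0.0, 0.0]
wrist_force: [0.4, -0.1, -0.4]
finger_gap: 52.2
```

{"name": "arm_command", "arguments": {"steps": [[0.58,[0,0,0],0],[0.58,[0,0,-1],0],[0.58,[0,0,-2],0],[0.58,[0,0,-2.5],0],[0.58,[0,0,-2.5],0]]}}

```text
clock: 28.63
eef_pos: [576.2, -385.6, 119.4]
eef_rot: [-3.141, 0.0, 0.0]
wrist_force: [-0.5, -0.7, 0.2]
finger_gap: 54.7
```

Run:
```python
from h import *
s,_,_=wsnap('w13'); circ('w13',47,60,(545,610,-420,-350))
```

```text
tcp [ 576.2 -385.6  119.4] [-3.1414e+00  3.0000e-04  0.0000e+00] gap 54.7 t 28.63
n 1258 encl [ 576.6 -385.7] 36.9 bbox [ 558.7 -403.9   47. ] [ 594.3 -367.8   54.6] zmed 51.8
```

View pics/w13.png

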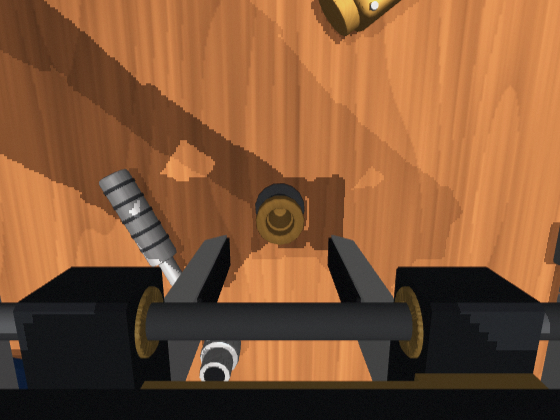

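All three sleeves are seated (small collar top at 51.8). Now the plug.

{"name": "arm_command", "arguments": {"steps": [[0.6,[0,-3,-1.5],0],[0.6,[0,-3.7,-1.5],0],[0.6,[-0.1,-3.7,-1],0],[0.6,[-0.1,-3.7,0],0],[0.6,[-0.1,-3.7,0],0]]}}

```text
clock: 29.1
eef_pos: [573.3, -206.2, 159.5]
eef_rot: [3.141, -0.002, -0.0]
wrist_force: [-0.0, 0.4, -0.9]
finger_gap: 56.0
```

{"name": "arm_command", "arguments": {"steps": [[0.6,[-0.1,-3.7,0],0],[0.6,[-0.1,-3.7,0],0],[0.6,[-0.1,-3.7,0],0],[0.6,[-0.1,-3.7,0],0],[0.6,[-0.1,-3.7,0],0]]}}

```text
clock: 29.52
eef_pos: [568.1, -21.0, 158.8]
eef_rot: [3.142, -0.001, -0.0]
wrist_force: [0.6, 0.0, -0.5]
finger_gap: 56.2
```

{"name": "arm_command", "arguments": {"steps": [[0.6,[-0.1,-3.7,0],0],[0.6,[-0.1,-3.7,0],0],[0.6,[-0.1,-3.7,0],0],[0.6,[-0.1,-3.7,0],0],[0.6,[-0.1,-3.7,0],0]]}}

```text
clock: 29.93
eef_pos: [563.1, 164.1, 158.9]
eef_rot: [-3.141, -0.001, -0.0]
wrist_force: [0.7, -0.0, -0.6]
finger_gap: 56.4
```

{"name": "arm_command", "arguments": {"steps": [[0.6,[-0.1,-3.7,0],0],[0.6,[-0.1,-3.7,0],0],[0.6,[-0.1,-3.7,0],0],[0.6,[-0.1,-3.7,0],0],[0.6,[0,-2.7,0],0]]}}

```text
clock: 30.35
eef_pos: [558.6, 340.2, 158.7]
eef_rot: [-3.141, -0.001, 0.001]
wrist_force: [-0.6, -0.6, -0.8]
finger_gap: 56.5
```

{"name": "arm_command", "arguments": {"steps": [[0.6,[0,-2.5,0],0],[0.6,[0,0,0],0],[0.6,[0,0,0],0],[0.6,[0,0,0],0]]}}

```text
clock: 30.68
eef_pos: [559.4, 361.7, 158.3]
eef_rot: [3.142, -0.0, -0.0]
wrist_force: [0.9, -0.5, -0.6]
finger_gap: 56.4
```

Run:
```python
from h import *
for i in range(2):
    t='w14%d'%i
    s,_,_=wsnap(t);circ(t,66,75,(520,600,370,450));circ(t,10,36,(520,600,370,450))
```

```text
tcp [559.4 361.7 158.3] [ 3.1415e+00 -2.0000e-04 -1.0000e-04] gap 56.4 t 30.68
n 589 encl [559.3 409.4] 21.6 bbox [549.3 399.   66.2] [569.6 419.9  71.8] zmed 69.9
n 817 encl [559.5 409.5] 37.9 bbox [541.  391.   31.7] [578.2 428.2  36. ] zmed 34.1
tcp [559.6 361.3 158.3] [ 3.1415e+00 -2.0000e-04 -8.0000e-04] gap 56.2 t 30.73
n 594 encl [559.4 409.4] 21.7 bbox [548.7 398.6  66.2] [569.7 420.3  71.9] zmed 70.0
n 813 encl [559.6 409.5] 37.7 bbox [541.1 391.2  31.9] [577.4 427.8  35.9] zmed 34.0
```

View pics/w141.png

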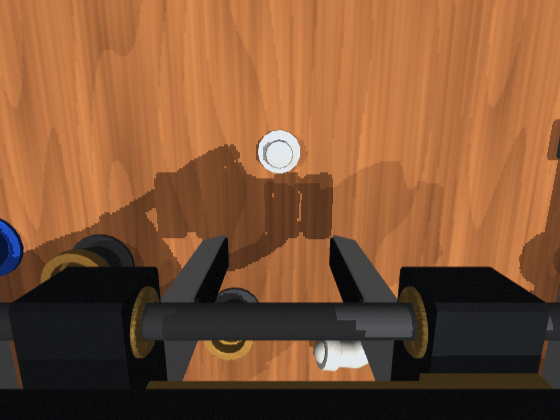

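{"name": "arm_command", "arguments": {"steps": [[0.6,[0,-1.6,1],0],[0.6,[0,-1.6,1],0],[0.6,[0,-1.6,1],0],[0.6,[0,0,1],0],[0.6,[0,0,1],0]]}}

```text
clock: 31.2
eef_pos: [559.5, 409.7, 107.3]
eef_rot: [3.141, -0.0, -0.0]
wrist_force: [0.3, 0.1, 0.3]
finger_gap: 56.7
```

{"name": "arm_command", "arguments": {"steps": [[0.6,[0,0,0.5],0],[0.6,[0,0,0],0],[0.6,[0,0,0],0],[0.6,[0,0,0],0]]}}

```text
clock: 31.53
eef_pos: [559.8, 409.8, 103.9]
eef_rot: [-3.141, -0.001, -0.001]
wrist_force: [0.6, -0.3, -1.0]
finger_gap: 56.3
```

Run:
```python
from h import *
for i in range(2):
    t='w15%d'%i
    s,_,_=wsnap(t);circ(t,66,75,(540,580,385,435))
```

```text
tcp [559.8 409.8 103.9] [-3.1411e+00 -9.0000e-04 -7.0000e-04] gap 56.3 t 31.53
n 824 encl [559.4 409.6] 21.9 bbox [548.5 398.7  66.1] [570.2 420.4  71.8] zmed 69.9
tcp [559.8 410.  103.9] [-3.1409e+00 -1.0000e-03 -5.0000e-04] gap 56.4 t 31.58
n 824 encl [559.4 409.6] 21.8 bbox [548.5 399.   66.1] [570.2 420.5  72.7] zmed 69.9
```

{"name": "arm_command", "arguments": {"steps": [[0.6,[-0.03,0.04,1],0],[0.6,[0,0,1.5],0],[0.6,[0,0,1.5],0],[0.6,[0,0,1.3],0],[0.6,[0,0,0.7],0]]}}

```text
clock: 32.05
eef_pos: [558.4, 409.4, 40.6]
eef_rot: [3.14, 0.002, 0.0]
wrist_force: [-0.6, 0.0, -0.0]
finger_gap: 56.5
```

{"name": "arm_command", "arguments": {"steps": [[0.6,[0,0,0],0],[0.6,[0,0,0],0],[0.6,[0,0,0],0]]}}

```text
clock: 32.3
eef_pos: [559.4, 410.2, 43.9]
eef_rot: [-3.141, -0.001, 0.0]
wrist_force: [0.0, 0.4, 0.4]
finger_gap: 56.5
```

{"name": "arm_command", "arguments": {"steps": [[0.6,[0,0.05,0.05],0],[0.12,[0,0,0],0],[0.12,[0,0,0],0],[0.12,[0,0,0],0],[0.12,[0,0,0],0]]}}

```text
clock: 32.72
eef_pos: [559.1, 409.4, 42.7]
eef_rot: [-3.141, -0.0, -0.0]
wrist_force: [0.2, -0.1, 0.1]
finger_gap: 33.3
```

{"name": "arm_command", "arguments": {"steps": [[0.12,[0,0,0],0],[0.12,[0,0,0],0],[0.12,[0,0,0],0],[0.12,[0,0,0],0]]}}

```text
clock: 33.05
eef_pos: [559.0, 409.4, 42.5]
eef_rot: [-3.142, -0.0, 0.0]
wrist_force: [-0.8, 0.7, 0.4]
finger_gap: 21.5
```

{"name": "arm_command", "arguments": {"steps": [[0.12,[0,0,-0.5],0],[0.12,[0,0,-1],0],[0.12,[0,0,-2],0],[0.12,[0,0,-2],0],[0.12,[0,0,-2],0]]}}

```text
clock: 33.47
eef_pos: [559.0, 409.3, 119.1]
eef_rot: [-3.142, -0.0, -0.0]
wrist_force: [0.3, -0.2, -1.6]
finger_gap: 21.4
```

{"name": "arm_command", "arguments": {"steps": [[0.12,[-1.6,1.5,-2],0],[0.12,[-2.5,2.5,-1],0],[0.12,[-2.5,2.5,0],0],[0.12,[-2.5,2.5,0],0],[0.12,[-2.5,2.5,0],0]]}}

```text
clock: 33.88
eef_pos: [441.7, 293.2, 148.3]
eef_rot: [-3.141, -0.001, 0.0]
wrist_force: [0.7, -1.2, -1.9]
finger_gap: 21.2
```

{"name": "arm_command", "arguments": {"steps": [[0.12,[-2.5,2.5,0],0],[0.12,[-2.5,2.5,0],0],[0.12,[-2,2,0],0],[0.12,[0,0,0],0],[0.12,[0,0,0],0]]}}

```text
clock: 34.3
eef_pos: [373.0, 224.1, 148.8]
eef_rot: [-3.141, -0.002, -0.001]
wrist_force: [0.4, 0.3, -2.5]
finger_gap: 21.0
```

{"name": "arm_command", "arguments": {"steps": [[0.12,[0,0,0],0],[0.12,[0,0,0],0]]}}

```text
clock: 34.47
eef_pos: [373.7, 225.0, 147.9]
eef_rot: [-3.141, -0.001, 0.0]
wrist_force: [-0.8, 0.3, -2.2]
finger_gap: 21.3
```

Run:
```python
from h import *
for i in range(3):
    t='w16%d'%i
    s,_,_=wsnap(t);e=s['eef_pos'];circ(t,47,60,(335,412,250,330))
    W,m=depthfit(t,e[2]+23,e[2]+33,(e[0]-16,e[0]+16,e[1]-16,e[1]+20));Q=W[m]-e; print('plug top',len(Q),Q.min(0).round(1),Q.max(0).round(1))
    W,m=depthfit(t,e[2]-15,e[2]-3,(e[0]-30,e[0]+30,e[1]-5,e[1]+30));Q=W[m]-e; print('flange',len(Q),Q.min(0).round(1),Q.max(0).round(1))
```

```text
tcp [373.7 225.  147.9] [-3.1412e+00 -7.0000e-04  2.0000e-04] gap 21.3 t 34.47
n 2461 encl [373.1 291. ] 61.9 bbox [342.8 260.6  47. ] [403.8 321.6  54.6] zmed 51.8
plug top 1799 [-15.9 -10.7  23.1] [15.9 11.2 32.9]
flange 1026 [-17.5   0.4 -15. ] [17.3 19.2 -3.1]
tcp [373.6 224.9 147.6] [-3.1415e+00 -1.0000e-04  3.0000e-04] gap 21.6 t 34.52
n 2475 encl [373. 291.] 61.8 bbox [342.6 260.4  47. ] [403.6 321.5  54.4] zmed 51.8
plug top 1801 [-15.9 -10.6  23. ] [16.  11.1 33. ]
flange 1021 [-17.6   0.1 -15. ] [17.4 19.2 -3.1]
tcp [373.4 224.8 147.4] [3.1415e+00 2.0000e-04 3.0000e-04] gap 21.5 t 34.57
n 2464 encl [373.1 291.1] 61.9 bbox [342.4 260.5  47. ] [403.5 321.3  54.2] zmed 51.8
plug top 1801 [-16.  -10.6  23. ] [16.  11.3 33. ]
flange 1023 [-17.5  -0.1 -15. ] [17.3 19.1 -3.5]
```

View pics/w162.png

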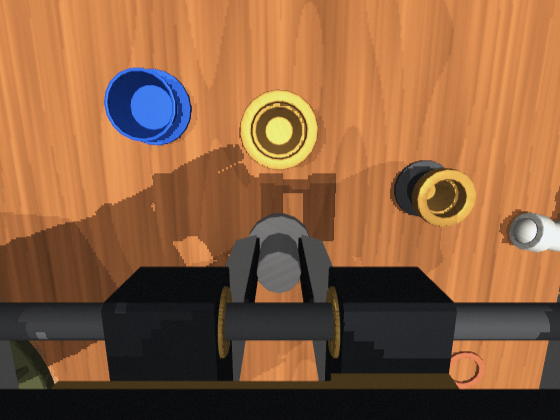

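{"name": "arm_command", "arguments": {"steps": [[0.12,[-0.03,-2.2,1],0],[0.12,[0,-2.2,1],0],[0.12,[0,-2.2,1],0],[0.12,[0,0,0.8],0],[0.12,[0,0,0],0]]}}

```text
clock: 35.03
eef_pos: [371.9, 290.6, 107.6]
eef_rot: [3.14, 0.003, 0.002]
wrist_force: [-0.7, -0.6, -2.6]
finger_gap: 21.2
```

{"name": "arm_command", "arguments": {"steps": [[0.12,[0,0,0],0],[0.12,[0,0,0],0],[0.12,[0,0,0],0]]}}

```text
clock: 35.28
eef_pos: [373.1, 290.0, 110.1]
eef_rot: [-3.141, -0.001, -0.001]
wrist_force: [0.2, -0.6, -2.6]
finger_gap: 21.3
```

{"name": "arm_command", "arguments": {"steps": [[0.12,[0,-0.04,0.8],0],[0.12,[0,0,0.8],0],[0.12,[0,0,0.8],0],[0.12,[0,0,0.5],0],[0.12,[0,0,0.2],0]]}}

```text
clock: 35.7
eef_pos: [372.3, 290.4, 77.3]
eef_rot: [3.141, 0.001, -0.0]
wrist_force: [-0.1, -0.3, -2.9]
finger_gap: 21.4
```

{"name": "arm_command", "arguments": {"steps": [[0.12,[0,0,0],0],[0.12,[0,0,0],0],[0.12,[0,0,0],0]]}}

```text
clock: 35.95
eef_pos: [372.9, 290.9, 78.7]
eef_rot: [-3.141, -0.0, 0.0]
wrist_force: [-0.4, -0.2, -2.9]
finger_gap: 21.6
```

{"name": "arm_command", "arguments": {"steps": [[0.12,[0,0,0.4],0],[0.12,[0,0,0.4],0],[0.12,[0,0,0.4],0],[0.12,[0,0,0.3],0],[0.12,[0,0,0.2],0]]}}

```text
clock: 36.37
eef_pos: [372.6, 290.7, 60.9]
eef_rot: [3.141, 0.001, 0.0]
wrist_force: [-0.2, 0.6, -2.4]
finger_gap: 21.5
```

{"name": "arm_command", "arguments": {"steps": [[0.12,[0,0,0.1],0],[0.12,[0,0,0],0],[0.12,[0,0,0],0],[0.12,[0,0,0],0]]}}

```text
clock: 36.7
eef_pos: [372.8, 290.8, 60.6]
eef_rot: [-3.141, -0.0, 0.0]
wrist_force: [-0.2, -0.8, -1.6]
finger_gap: 21.3
```

{"name": "arm_command", "arguments": {"steps": [[0.12,[0.02,0,0.2],0],[0.12,[0,0,0.1],0],[0.12,[0,0,0],0],[0.12,[0,0,0],0]]}}

```text
clock: 37.03
eef_pos: [372.9, 290.8, 57.4]
eef_rot: [3.142, 0.0, 0.0]
wrist_force: [-0.5, -0.8, -2.2]
finger_gap: 21.2
```

{"name": "arm_command", "arguments": {"steps": [[0.12,[0,0,0.07],0],[0.12,[0,0,0],0],[0.12,[0,0,0],0]]}}

```text
clock: 37.28
eef_pos: [373.0, 290.8, 56.8]
eef_rot: [-3.142, -0.0, -0.0]
wrist_force: [0.5, 0.1, -2.5]
finger_gap: 21.2
```

{"name": "arm_command", "arguments": {"steps": [[0.12,[0,0,0.05],0],[0.12,[0,0,0],0],[0.12,[0,0,0],0]]}}

```text
clock: 37.53
eef_pos: [373.0, 290.8, 56.3]
eef_rot: [-3.141, -0.0, 0.0]
wrist_force: [0.4, 0.1, -2.6]
finger_gap: 21.6
```

{"name": "arm_command", "arguments": {"steps": [[0.12,[0,0,0.04],0],[0.12,[0,0,0],0],[0.12,[0,0,0],0]]}}

```text
clock: 37.78
eef_pos: [373.0, 290.9, 56.0]
eef_rot: [-3.141, -0.0, 0.0]
wrist_force: [1.4, 0.8, -2.0]
finger_gap: 21.5
```

{"name": "arm_command", "arguments": {"steps": [[0.12,[0,0,0.03],0],[0.12,[0,0,0],0],[0.12,[0,0,0],0]]}}

```text
clock: 38.03
eef_pos: [373.1, 290.8, 55.7]
eef_rot: [-3.141, -0.0, -0.0]
wrist_force: [1.7, 1.6, -0.1]
finger_gap: 21.0
```

{"name": "arm_command", "arguments": {"steps": [[0.12,[0,0,0.02],0],[0.12,[0,0,0],0],[0.12,[0,0,0],0]]}}

```text
clock: 38.28
eef_pos: [373.1, 290.9, 55.5]
eef_rot: [-3.141, -0.0, 0.0]
wrist_force: [2.4, 1.2, 1.4]
finger_gap: 21.4
```

{"name": "arm_command", "arguments": {"steps": [[0.12,[0.03,-0.02,0],0],[0.12,[0,0,0],0],[0.12,[0,0,0.02],0],[0.12,[0,0,0],0],[0.12,[0,0,0],0]]}}

```text
clock: 38.7
eef_pos: [373.3, 291.0, 55.3]
eef_rot: [-3.142, -0.0, 0.0]
wrist_force: [-0.9, 0.3, 4.2]
finger_gap: 21.4
```

{"name": "arm_command", "arguments": {"steps": [[0.12,[0,0,-0.02],0],[0.12,[0,0,0],0],[0.3,[0,0,0],0],[0.5,[0,0,0],0],[0.6,[0,0,0],0]]}}

```text
clock: 39.12
eef_pos: [373.1, 290.9, 55.2]
eef_rot: [3.141, 0.0, 0.0]
wrist_force: [0.2, 0.7, -0.8]
finger_gap: 38.1
```

{"name": "arm_command", "arguments": {"steps": [[0.6,[0,0,0],0],[0.6,[0,0,-0.5],0],[0.6,[0,0,-1.5],0],[0.6,[0,0,-2],0],[0.6,[0,0,-2],0]]}}

```text
clock: 39.53
eef_pos: [373.0, 290.8, 116.3]
eef_rot: [3.141, 0.001, -0.0]
wrist_force: [0.3, 0.6, 0.6]
finger_gap: 56.4
```

{"name": "arm_command", "arguments": {"steps": [[0.6,[0,0,-2],0],[0.6,[0,2,-1],0],[0.6,[0,3,0],0],[0.6,[0,1,0],0],[0.6,[0,0,0],0]]}}

```text
clock: 39.95
eef_pos: [373.3, 229.6, 145.8]
eef_rot: [-3.142, -0.0, -0.002]
wrist_force: [1.2, 0.5, 0.3]
finger_gap: 56.2
```

Run:
```python
from h import *
t='w17'
s,_,_=wsnap(t);circ(t,47,56,(335,412,250,330));circ(t,78,90,(350,400,265,320));circ(t,47,56,(475,550,205,275))
snap('top','top1')
p=cv2.imread('pics/top1.png');cv2.imwrite('pics/top1c.png',cv2.resize(p[110:310,80:460],None,fx=2,fy=2))
```

```text
tcp [373.3 229.6 145.8] [-3.1415e+00 -3.0000e-04 -2.0000e-03] gap 56.2 t 39.95
n 2951 encl [373.  291.2] 61.7 bbox [342.6 260.5  47. ] [403.5 321.6  54.4] zmed 51.6
n 754 encl [372.8 291. ] 21.7 bbox [362.1 280.2  80. ] [383.1 301.5  85.4] zmed 83.0
n 1720 encl [510.9 236.6] 49.6 bbox [486.3 213.2  47. ] [534.7 261.   54.4] zmed 51.8
```

View pics/w17.png

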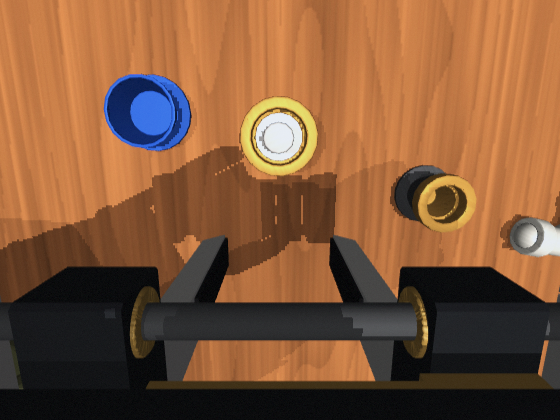

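View pics/top1c.png

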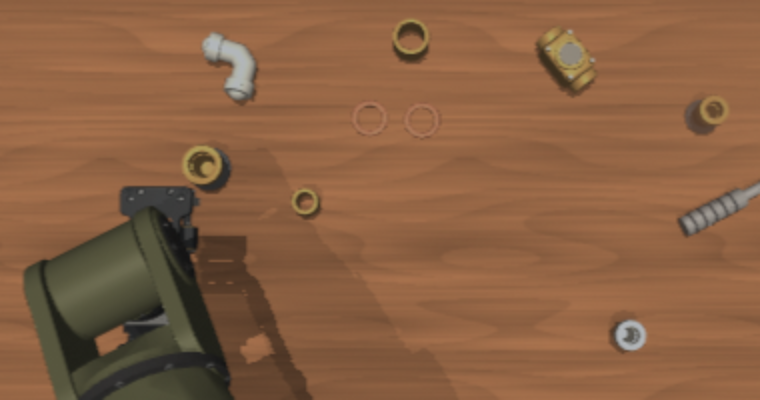

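The wrist view shows the plug nested in the large sleeve at (279,137). Its top is at z 83.0, so its foot is 5 mm above the sleeve's foot, and the two axes agree to 0.3 mm. The top view shows the medium and small sleeves seated and both bushes and the white look-alike in place. Handing in.

```bash
python3 -c "
from cell import manip
print(manip.sign_off(), manip.read_state()['clock'])"
```

```text
the job is handed in; nothing more can be done
the job is handed in; nothing more can be done
```

I put the large, medium and small sleeves into their own cups, then stood the taper plug in the large sleeve. I handed the job in after about 40 s; sign-off reports no verdict.

- **Sleeves:** the last measured collar tops were at z 51.6 (large), 51.8 (medium) and 51.8 mm (small), against 52 expected. All three are within about 1 mm of their cup axes.
- **Plug:** its foot is about 5 mm above the large sleeve's foot (4 to 5 mm stated), within 0.3 mm of the sleeve's axis and upright.
- **Forces:** the largest wrist reading while lowering was about 11 N, and I backed off before each release.
- **Bushes and look-alikes:** the top view showed both bushes and the white look-alike where they stood at the start. The blue one is hidden by the arm there, but the wrist view showed it in place.
- **Disagreement:** the top camera put the cups 2 to 4 mm away from where the wrist depth did. I used the wrist values, and each sleeve went in with no contact until it reached the cup floor.

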